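# Bring the bolt station of a rotary assembly stand to the front and lock it

### The arm

A 7-joint arm with a two-finger parallel gripper is mounted at the origin on a cart in front of the work surface, level with it; the furniture and walls round the work are solid. World frame = base frame: x ahead of the robot, y to its left, z up, the work surface at z = 0. Lengths are in mm, angles in rad, forces in N, time in s.
With the tool pointing down it reaches from about 400 to 875 mm from the base axis. Payload 4.4 kg.
Tool frame: the origin (TCP) lies midway between the tips of the shut fingers; the grasp point (between the pads) lies 19 mm behind it (ctrl.pinch_z is the distance from the TCP to the grasp point, in mm); z points along the fingers, y is the line along which they close (so a half turn about z gives the same grasp; the last joint's range is limited). The gripper opens to 85 mm and grips with 20 to 120 N. Pads are 22 mm wide; open, the fingers measure 114 mm over their backs; the gripper's body (76 mm by 85 mm) begins 54 mm behind the grasp point. The pads swing forward as they close: fully open they stand 13 mm farther back than shut.
Start: joints at [1.085, 0.628, 0.038, 1.517, -0.027, 0.996, -0.02], TCP at [264.954, -593.563, 231.313] pointing down, gripper open.
Joint ranges: [-3.06, 3.06], [-0.37, 2.12], [-1.25, 1.32], [0.18, 2.47], [-1.1, 4.24], [0.23, 1.98], [-2.94, 2.94]. Speed limits (rad/s): [2.57, 2.57, 3.14, 3.14, 3.14, 3.14, 3.14].

### API

Orientations are given as [roll, pitch, yaw] about the fixed x, y, z axes, in that order (R = Rz(yaw) Ry(pitch) Rx(roll)).
In Python, from cell import read_state, cams, order, ctrl gives the robot as it stands.
- The arm moves only by the tool move_arm, never from a script. Its argument "targets" is text: rows parted by semicolons, each of 7 numbers parted by spaces: the gripper's target within -1 to 1 (fully open at 1, half-way at 0, shut at -1), then the shift along the tool's x, y, z in cm, then the turn, a rotation vector about the tool's x, y, z in degrees. A call has 1 to 5 rows; each row shifts and turns the commanded pose from where the row before left it, along the tool's axes as they then stand; what a row does not reach is not made up. A row lasts 1/12 s, in which the tool goes at most 41.7 mm and 7.16 degrees, less where a joint would pass 70% of its speed; a pose out of reach is approached as far as the arm can. A call with a gripper value outside its range is refused whole. The fingers move at their own pace and stop on an object; the grip force is fixed at half the most. Time passes only in rows, so rows that do not move let the fingers close. It gives the time, the measured TCP pose, the force, the opening and the grip force at its end, in the units of the state.
- read_state(): the state, without advancing time (a new reading comes with each control period).
- cams.get_image(name): name is "scene" or "top" or "wrist"; returns a dict with "color" (420x560x3 uint8, red, green, blue), "fovy" (degrees; the focal length in pixels is half the picture's height over the tangent of half this angle, whatever the lens; pixels are square), "cx", "cy" (the principal point, pixels), "rvec" (rotation vector, rad) and "tvec" (3), from world to camera coordinates, as OpenCV has them. Camera axes: x right, y down, z forward; pixel columns grow to the right and rows downward; lengths in mm; the calibration is good to about 2 mm. A picture is of the moment at which its call begins. There is no depth.
- order.finish_job(): hands the job in; it is judged then, once.
The state is a dict: "clock": time; "qpos": joint angles; "qd": joint speeds; "tau": joint torques, N m; "eef_pos": TCP position; "tool_rot": TCP orientation; "force": force on the tool from outside, world axes, zero at the start; "torque": the same for the moment, N m; "width": finger opening in mm; "gripper_force": force on a finger pad.
Only numpy, scipy, OpenCV 4.12 (cv2) and the standard library are available. Lean on these libraries where they do the work, as an engineer would, in place of code of your own. Each camera call takes 0.05 s, during which the arm holds its last target. There are 200 camera calls.

### The job

Turn the round plate of the rotary stand until the upright hex bolt mounted on it faces the lock at the front of the stand, take your hand off the plate, then push the black lock knob fully home towards the plate so that its pin holds the plate there. Turn the plate by its bare rim only, never by the parts mounted on it, and work gently: the stand's bearing must never be pushed harder than 20 N. Leave the other things on the bench where they are.

Things in the scene. Friction and masses are not known exactly. Their poses are not given: they have to be found in the camera images.
- stand: Fixed stand of the turntable: steel foot 140 mm across with an arm to the front. Origin on the bench under the plate's axis, z up; -x is the front (the lock side, roughly towards the robot). Pushes on it and on all it carries (plate, parts, lock) must stay under 20 N. The plate rides on a stiff spring: about 10 N per mm pressed, 4 mm or more of travel.
- plate_axis (a point): Point on the turning axis, at the height of the plate's top (50 mm above the bench). The plate is a plain steel disc 190 mm across, 6 mm thick, no grips; the ring from 72 to 93 mm radius is clear of parts. Its worn spindle leans up to 3.7 degrees, differently each time, and it is slightly bent: the rim is up to 8 mm above or below this point and rises or falls as it turns.
- plate (a joint): Plate angle in rad, positive anticlockwise from above; 0 when the bolt faces the lock. Starts at 0.6 to 1.6, so it must turn clockwise by that. Stays where left; friction takes about 3 N along the rim. A fingertip pressed on the rim's top with 6 to 12 N and moved round the axis drags it, and may slip.
- bolt_station (a point): Foot of the upright hex bolt on the plate's top face, 58 mm from the axis.
- hex_bolt: Steel hex bolt 46 mm tall, 18 mm across its head, standing on its head, fixed to the plate. Origin at its foot. The part that must face the lock. Do not touch.
- bearing: Ball bearing 52 mm across, 13 mm high, fixed flat on the plate 42 mm from the axis, 2.1 rad anticlockwise of the bolt. Origin at its underside. Do not touch.
- gear: Black gear 51 mm across, 28 mm high, fixed flat on the plate 42 mm from the axis, 2.1 rad clockwise of the bolt. Origin at its underside. Do not touch.
- lock_knob (a point): Centre of the top, 77 mm above the bench, of the black lock knob: upright block 14 mm thick along the stand's x, 22 mm wide, free from 45 to 77 mm above the bench (guide cheeks beside it reach 41 mm). Open it is 136 mm in front of the plate's axis, home 110 mm. Push it along the stand's +x on its front face.
- lock (a joint): Lock travel towards the plate in m: 0 open (starts 0 to 0.004), 0.026 fully home at a hard stop. Friction about 2.5 N, stays where left. Its round-nosed pin enters between two pegs under the rim below the bolt (other stations have pegs too): within about 0.06 rad it wedges the plate straight, taking up to about 12 N; beyond that it jams.
- spanner_large: Loose combination spanner 142 mm long, 30 mm wide, 7 mm thick; origin under its middle. Bystander.
- black_tape: Loose roll of black tape, 64 mm across, 19 mm high; origin under its middle. Bystander.
- measure: Loose tape measure 94 mm long, 34 mm wide, 62 mm high; origin under its middle. Bystander.
- wood_offcut: Loose hardwood offcut 120 x 38 x 30 mm; origin under its middle. Bystander.

How it is judged (in metres and radians):
On the way, in this order (a step that is already met when the one before it is completed fails the run):
1. the bolt faces the lock (plate within 0.06 rad), the plate at rest and not touched, the lock still open (value of joint plate between -0.06 and 0.06 rad and contact force between each of the fingers, the arm and stand below 0.3 N and velocity of joint plate between -0.05 and 0.05 rad/s and value of joint lock below 0.008 m), for 0.2 s.
2. the lock is pushed home with the plate facing front (value of joint plate between -0.035 and 0.035 rad and value of joint lock above 0.0235 m), for 0.2 s.
At the end, for the whole second after the job is handed in: The bolt faces the lock (plate angle within 0.035 rad of 0), at rest, and the lock is home (at least 23.5 mm of its 26 mm travel) (all of step 2 and velocity of joint plate between -0.05 and 0.05 rad/s); the robot touches nothing.
It fails at once if the robot pushes on the stand, its plate or its lock with more than 20 N (contact force between any of the fingers, the arm and stand above 20 N).
It fails at once if the robot touches the bolt, bearing or gear mounted on the plate (over 1.5 N) (contact force between any of the fingers, the arm and hex_bolt above 1.5 N or contact force between any of the fingers, the arm and bearing above 1.5 N or contact force between any of the fingers, the arm and gear above 1.5 N).
It fails at once if a loose bystander is moved by more than 25 mm (distance of any of spanner_large, black_tape, measure, wood_offcut from where it was at the start of the episode above 0.025 m).
It also fails if it takes over 72 s, if anything falls off the work surface, if the arm or the gripper's body presses on something with over 40 N, if the wrist force passes 120 N, or if a joint passes its speed limit or range.

## Working session

There is one attempt and no reset: what is moved stays moved. The work goes in short steps, Python scripts to look and compute and a tool call to move; the robot and the scene stay as the last step left them, time stands still between calls to the robot, and variables do not carry over. Pictures are saved under pics/ and viewed, at most 10 in all, crops included, and the job is handed in when it is done.

Besides the shell and the picture viewer there is one more tool, called after "Emit:" by a JSON object that holds its "op" and its "data". move_arm: Moves the arm, as the interface text tells. Its arguments: {"type":"object","properties":{"targets":{"type":"string"}},"required":["targets"]}

```bash
mkdir -p pics; ls
cat > h.py <<'E'
import numpy as np, cv2, json
from cell import read_state, cams, order, ctrl
def grab(n,f):
    d=cams.get_image(n); cv2.imwrite('pics/'+f+'.png',d['color'][:,:,::-1])
    c={k:np.array(d[k]).tolist() for k in('fovy','cx','cy','rvec','tvec')}
    json.dump(c,open('pics/'+f+'.json','w')); return d
def cal(f):
    c=json.load(open('pics/'+f+'.json')); F=210/np.tan(np.radians(c['fovy'])/2)
    K=np.array([[F,0,c['cx']],[0,F,c['cy']],[0,0,1]]); return K,np.array(c['rvec']),np.array(c['tvec'])
def ray(f,u,v,z):
    K,r,t=cal(f); R=cv2.Rodrigues(r)[0]; o=-R.T@t; d=R.T@np.linalg.inv(K)@[u,v,1]
    return o+d*(z-o[2])/d[2]
def proj(f,p):
    K,r,t=cal(f); return cv2.projectPoints(np.array(p,float).reshape(-1,1,3),r,t,K,None)[0].reshape(-1,2)
def crop(f,x,y,w,h,s):
    i=cv2.imread('pics/'+f+'.png')[y:y+h,x:x+w]; cv2.imwrite('pics/'+f+'c.png',cv2.resize(i,None,fx=s,fy=s,interpolation=cv2.INTER_CUBIC))
E
python3 - <<'E'
from h import *
a=grab('top','t0');b=grab('scene','s0')
for f in('t0','s0'):
    K,r,t=cal(f);print(f,K[0,0],-cv2.Rodrigues(r)[0].T@t)
print(read_state())
E
```

```text
pics
t0 511.4437217975192 [ 225.44470562  126.5409719  1194.76562638]
s0 421.6084293663786 [-112.33737739  626.54493095  525.97722659]
{'clock': 0.1, 'qpos': array([ 1.0851824 ,  0.62926089,  0.03843678,  1.51829234, -0.02699167,
        0.99631977, -0.02000801]), 'qd': array([ 7.47073461e-06, -1.97601607e-03, -3.95644550e-04, -1.02411942e-03,
        9.70923254e-04,  8.23937397e-04,  1.59322129e-03]), 'tau': array([ 4.44885576e-03, -5.64528751e+01,  1.23116311e+00, -1.93971705e+01,
        1.12747896e-02,  5.43614093e-03,  5.48794537e-05]), 'eef_pos': array([ 264.72593573, -593.0128874 ,  230.46842842]), 'tool_rot': array([-3.13983017e+00,  2.13066414e-05,  4.19816370e-01]), 'force': array([-0.60700598, -0.19868951,  0.48768754]), 'torque': array([-0.03793775,  0.01707784,  0.0412194 ]), 'gripper_force': 0.0, 'width': 85.33736924570357}
```

View pics/t0.png

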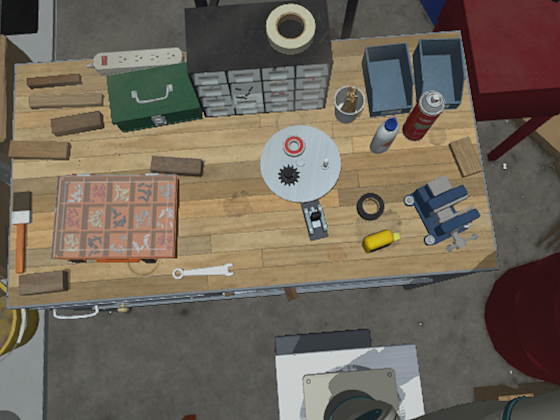

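View pics/s0.png

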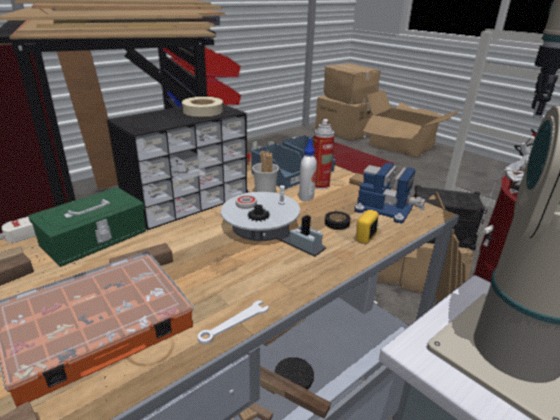

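The top view shows the plate centred near (300,163), the lock at (316,217), the bolt at (326,164), the bearing at (293,146) and the gear at (289,176). I'll enlarge this area.

Run:
```python
from h import *
crop('t0',245,115,100,130,4.6)
crop('s0',200,175,150,85,5)
for n,p in dict(axis=(300.5,163),lock=(316,217),bolt=(326,166)).items(): print(n,ray('t0',*p,50))
i=cv2.imread('pics/t0.png')
# plate ellipse: bluish grey segmentation
h=cv2.cvtColor(i,cv2.COLOR_BGR2HSV); b=i.astype(int)
m=((b[:,:,0]-b[:,:,2]>-8)&(b[:,:,1]>130)).astype(np.uint8); m[:120]=0;m[203:]=0;m[:,:255]=0;m[:,345:]=0
c=max(cv2.findContours(m,0,1)[0],key=cv2.contourArea); e=cv2.fitEllipse(cv2.convexHull(c)); print(e); print(ray('t0',*e[0],50))
```

```text
axis [578.32062664  64.20392908  50.        ]
lock [447.3961215  40.1542395  50.       ]
bolt [566.20374296   5.59758622  50.        ]
((299.98486328125, 163.36326599121094), (76.830322265625, 80.9090805053711), 90.19380950927734)
[577.53740096  65.47933515  50.        ]
```

View pics/t0c.png

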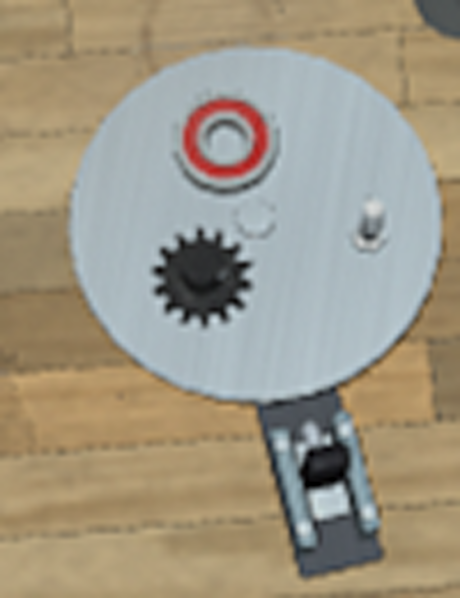

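View pics/s0c.png

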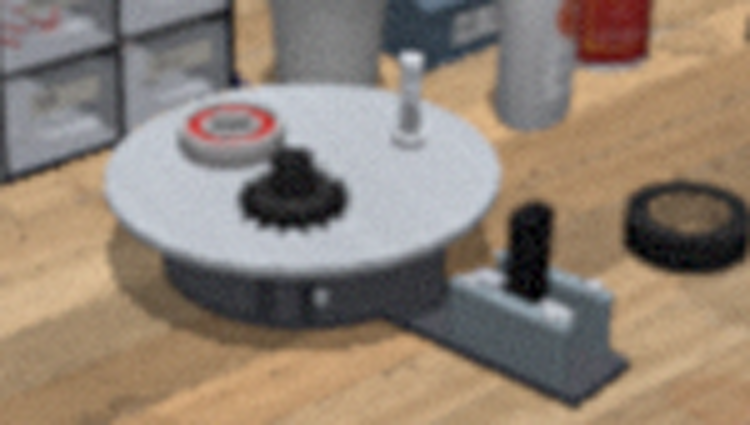

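Run:
```python
from h import *
T=lambda u,v:(245+u/4.6,115+v/4.6)
S=lambda u,v:(200+u/5,175+v/5)
ax=ray('t0',*T(255,221),52); print('axis cap',ax, 'scene-plate c',ray('s0',*S(303,178),50))
e=ray('t0',*T(342.5,567.5),8);print('arm end',e)
for a,b in[((280,435),(305,540)),((345,415),(372,525))]:
    p,q=ray('t0',*T(*a),41),ray('t0',*T(*b),41);d=p-q;print(p,q,np.degrees(np.arctan2(d[1],d[0])))
d=ax-e;print('yaw',np.degrees(np.arctan2(d[1],d[0])),np.hypot(*d[:2]))
k=ray('t0',*T(325,460),77);print('knob top',k,'scene',ray('s0',*S(532,208),77))
d=ax-k;print('yaw',np.degrees(np.arctan2(d[1],d[0])),np.hypot(*d[:2]))
b=ray('t0',*T(368,240),51);print('bolt',b,'scene',ray('s0',*S(408,138),51));d=b-ax;print(np.degrees(np.arctan2(d[1],d[0])),np.hypot(*d[:2]))
for n,p,q in(('brg',(225,140),(230,128)),('gear',(202,275),(293,190))):
    b=ray('t0',*T(*p),65 if n=='brg' else 68);d=b-ax;print(n,np.degrees(np.arctan2(d[1],d[0])),np.hypot(*d[:2]),b)
```

```text
axis cap [577.61120963  64.47351377  52.        ] scene-plate c [569.43430407  74.03552339  50.        ]
arm end [404.02872207  33.68310839   8.        ]
[468.44768168  61.12783981  41.        ] [414.31181785  53.51575235  41.        ] 8.003931382186298
[476.03205154  27.67065483  41.        ] [419.13873125  19.62066058  41.        ] 8.053479165062088
yaw 10.058613723402823 176.29216956972763
knob top [446.75101398  42.53968119  77.        ] scene [447.0927345   44.37824907  77.        ]
yaw 9.515053648649872 132.68565791492475
bolt [563.26168032   8.30052388  51.        ] scene [567.9744477    9.08019744  51.        ]
-104.32989128688389 57.97683833922747
brg 16.921366344701408 41.51465896449555 [617.32849604  76.55672813  65.        ]
gear 136.06228132950113 42.604243625790524 [546.93212902  94.03557709  68.        ]
```

Emit:
{"op": "move_arm", "data": {"targets": "-1 2.61 -2.70 0 0 0 0;-1 2.61 -2.70 0 0 0 0;-1 2.61 -2.70 0 0 0 0;-1 2.61 -2.70 0 0 0 0;-1 2.61 -2.70 0 0 0 0"}}

```text
clock: 0.52
eef_pos: [329.2, -415.1, 231.0]
tool_rot: [-3.141, 0.0, 0.419]
force: [1.3, 0.2, -0.3]
width: 25.4
gripper_force: 0.0
```

Emit:
{"op": "move_arm", "data": {"targets": "-1 2.61 -2.70 0 0 0 0;-1 2.61 -2.70 0 0 0 0;-1 2.61 -2.70 0 0 0 0;-1 2.61 -2.70 0 0 0 0;-1 2.61 -2.70 0 0 0 0"}}

```text
clock: 0.93
eef_pos: [393.3, -238.8, 231.2]
tool_rot: [-3.141, 0.0, 0.419]
force: [0.6, 0.9, 0.5]
width: -0.0
gripper_force: 0.0
```

Emit:
{"op": "move_arm", "data": {"targets": "-1 2.61 -2.70 0 0 0 0;-1 2.61 -2.70 0 0 0 0;-1 2.61 -2.70 0 0 0 0;-1 2.61 -2.70 0 0 0 0;-1 2.61 -2.70 0 0 0 0"}}

```text
clock: 1.35
eef_pos: [457.5, -62.4, 231.3]
tool_rot: [-3.142, 0.0, 0.42]
force: [0.6, 0.1, -0.2]
width: 0.1
gripper_force: 0.0
```

Emit:
{"op": "move_arm", "data": {"targets": "-1 2.61 -2.70 0 0 0 4.5;-1 2.61 -2.70 0 0 0 4.5;-1 0 0 0 0 0 0;-1 0 0 0 0 0 0;-1 0 0 0 0 0 0"}}

```text
clock: 1.77
eef_pos: [485.2, 4.9, 230.9]
tool_rot: [3.141, 0.001, 0.264]
force: [-0.2, -0.2, 0.7]
width: 0.1
gripper_force: 0.0
```

Emit:
{"op": "move_arm", "data": {"targets": "-1 2.02 -3.39 0 0 0 0;-1 0 0 4 0 0 0;-1 0 0 4 0 0 0;-1 0 0 4 0 0 0;-1 0 0 3 0 0 0"}}

```text
clock: 2.18
eef_pos: [495.0, 41.0, 79.1]
tool_rot: [3.141, 0.002, 0.26]
force: [0.6, 0.0, -0.8]
width: -0.2
gripper_force: 0.0
```

Run:
```python
from h import *
grab('wrist','w1');s=read_state();print(s['eef_pos'],s['force']);
crop('w1',0,0,560,420,1)
```

```text
[491.86663957  40.66683495  74.64681567] [ 0.25143134 -0.96050708 -4.34323742]
```

View pics/w1.png

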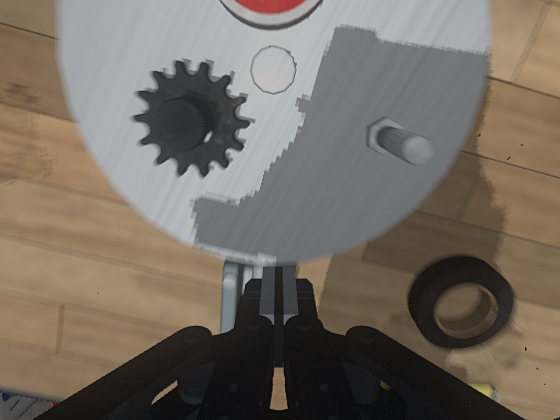

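Emit:
{"op": "move_arm", "data": {"targets": "-1 0 0 0 0 0 0;-1 0 0 0 0 0 0;-1 0 0 0 0 0 0"}}

```text
clock: 2.48
eef_pos: [498.0, 42.6, 83.3]
tool_rot: [3.141, -0.003, 0.261]
force: [0.1, -0.5, 0.7]
width: -0.1
gripper_force: 0.0
```

Emit:
{"op": "move_arm", "data": {"targets": "-1 0 0 0 0 0 0;-1 0 0 0 0 0 0;-1 0 0 0 0 0 0"}}

```text
clock: 2.73
eef_pos: [497.4, 43.3, 82.7]
tool_rot: [3.141, -0.003, 0.263]
force: [0.6, -0.3, 0.2]
width: -0.2
gripper_force: 0.0
```

Emit:
{"op": "move_arm", "data": {"targets": "-1 -0.15 0 0.4 0 0 0;-1 0 0 0.5 0 0 0;-1 0 0 0.5 0 0 0;-1 0 0 0.4 0 0 0;-1 0 0 0.2 0 0 0"}}

```text
clock: 3.15
eef_pos: [494.5, 42.9, 60.4]
tool_rot: [-3.141, 0.001, 0.263]
force: [-0.3, 0.3, -1.2]
width: -0.1
gripper_force: 0.0
```

Emit:
{"op": "move_arm", "data": {"targets": "-1 0 0 0.1 0 0 0;-1 0 0 0.1 0 0 0;-1 0 0 0.1 0 0 0;-1 0 0 0 0 0 0"}}

```text
clock: 3.48
eef_pos: [495.0, 42.9, 58.2]
tool_rot: [-3.142, 0.0, 0.263]
force: [-0.2, -0.7, 0.7]
width: 0.2
gripper_force: 0.0
```

Run:
```python
from h import *
grab('wrist','w2');s=read_state();print(s['eef_pos'],s['force'])
i=cv2.imread('pics/w2.png'); cv2.imwrite('pics/w2c.png',cv2.resize(i,(798,598)))
```

```text
[495.09941774  42.94140173  58.33209628] [ 1.13166019 -0.06049876 -0.58842859]
```

View pics/w2c.png

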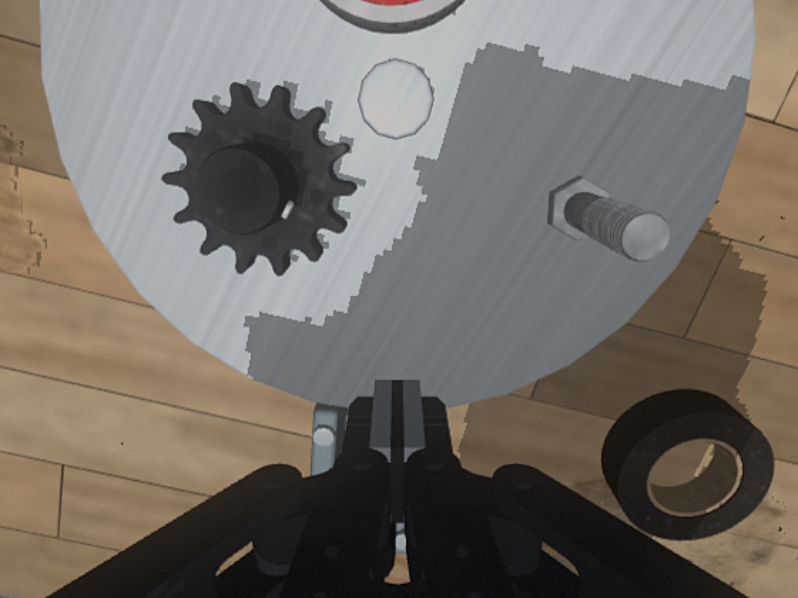

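Run:
```python
from h import *
f='w2';q=lambda u,v:(u/1.425,v/1.425)
K,r,t=cal(f);print('cam',-cv2.Rodrigues(r)[0].T@t)
ax=ray(f,*q(396,98),52);print('cap',ax)
b=ray(f,*q(579,212),50);d=b-ax;print('bolt',b,np.degrees(np.arctan2(d[1],d[0])),np.hypot(*d[:2]))
P=np.array([495,43,58.]);u=np.array([np.cos(.263),np.sin(.263),0])
print(proj(f,[P,P+11*u,P-11*u,P+11*u-[0,0,8]])*1.425)
th=np.radians([100,195,275,300,130]);print(proj(f,np.c_[578+95*np.cos(th),65+95*np.sin(th),50+0*th])*1.425)
```

```text
cam [576.89835599  65.96238301 201.03118359]
cap [581.39511487  67.22714334  52.        ]
bolt [565.54824745   8.5082456   50.        ] -105.10299497429536 60.819669184315224
[[399.09015032 407.28082161]
 [399.14932952 375.38690324]
 [399.03351931 437.80142007]
 [399.01569672 363.66401881]]
[[ 44.26043837  79.93049762]
 [399.5884735  418.93897733]
 [733.19123239 176.11671842]
 [759.87208935  12.0917378 ]
 [108.73937503 257.09294862]]
```

Emit:
{"op": "move_arm", "data": {"targets": "-1 0 0 0.1 0 0 0;-1 0 0 0.1 0 0 0;-1 0 0 0.1 0 0 0;-1 0 0 0.1 0 0 0;-1 0 0 0 0 0 0"}}

```text
clock: 3.95
eef_pos: [494.9, 42.9, 54.1]
tool_rot: [-3.142, 0.0, 0.263]
force: [-0.1, 0.4, -0.4]
width: 0.1
gripper_force: 0.0
```

Emit:
{"op": "move_arm", "data": {"targets": "-1 0 0 0.07 0 0 0;-1 0 0 0.07 0 0 0;-1 0 0 0.06 0 0 0;-1 0 0 0 0 0 0"}}

```text
clock: 4.28
eef_pos: [495.0, 42.9, 52.3]
tool_rot: [-3.142, 0.0, 0.263]
force: [-0.1, -0.4, 1.0]
width: 0.1
gripper_force: 0.5
```

Emit:
{"op": "move_arm", "data": {"targets": "-1 0 0 0.05 0 0 0;-1 0 0 0.05 0 0 0;-1 0 0 0.05 0 0 0;-1 0 0 0 0 0 0"}}

```text
clock: 4.62
eef_pos: [494.8, 42.8, 50.9]
tool_rot: [3.142, 0.0, 0.263]
force: [-1.2, -0.1, 4.4]
width: -0.0
gripper_force: 2.5
```

Emit:
{"op": "move_arm", "data": {"targets": "-1 0 0 0.04 0 0 0;-1 0 0 0.04 0 0 0;-1 0 0 0.02 0 0 0;-1 0 0 0 0 0 0"}}

```text
clock: 4.95
eef_pos: [494.7, 42.7, 50.1]
tool_rot: [3.142, 0.001, 0.263]
force: [-2.6, -0.8, 7.8]
width: -0.1
gripper_force: 3.8
```

Emit:
{"op": "move_arm", "data": {"targets": "-1 0 0 0.04 0 0 0;-1 0 0 0.04 0 0 0;-1 0 0 0.02 0 0 0;-1 0 0 0 0 0 0"}}

```text
clock: 5.28
eef_pos: [494.6, 42.7, 49.4]
tool_rot: [3.142, 0.001, 0.263]
force: [-3.5, -0.3, 10.7]
width: -0.0
gripper_force: 5.2
```

Emit:
{"op": "move_arm", "data": {"targets": "-1 0.003 -0.149 0 0 0 1;-1 0.005 -0.297 0 0 0 2;-1 0.005 -0.297 0 0 0 2;-1 0.003 -0.149 0 0 0 1;-1 0 0 0 0 0 0"}}

```text
clock: 5.7
eef_pos: [493.0, 50.9, 49.5]
tool_rot: [3.141, 0.0, 0.157]
force: [-2.3, -2.3, 9.9]
width: -0.1
gripper_force: 5.1
```

```bash
cat > ang.py <<'E'
from h import *
import sys
f=sys.argv[1]; grab('top',f); s=read_state();print(s['eef_pos'],s['force'])
b=cv2.imread('pics/'+f+'.png')[118:205,255:345].astype(int)
red=(b[:,:,2]-b[:,:,1]>60)&(b[:,:,2]-b[:,:,0]>60)&(b[:,:,2]>130)
y,x=np.nonzero(red);p=ray(f,x.mean()+255,y.mean()+118,63);d=p-[579,65.5,0];print('red',len(x),p,np.degrees(np.arctan2(d[1],d[0])),np.hypot(*d[:2]))
E
python3 ang.py t2
sed -i "s/grab('top',f)/1/" ang.py; python3 ang.py t0; sed -i "s/f=sys.argv\[1\]; 1/f=sys.argv[1]; grab('top',f)/" ang.py
```

```text
[493.00051954  50.74617958  49.46863407] [-1.77837766 -2.54498838 10.69597085]
red 30 [619.17496868  90.48390858  63.        ] 31.876550544294435 47.309869968389606
[493.00051954  50.74617958  49.46863407] [-1.77837766 -2.54498838 10.69597085]
red 123 [619.73250567  77.25930146  63.        ] 16.10320430358233 42.395969021944644
```

Emit:
{"op": "move_arm", "data": {"targets": "-1 0.005 -0.297 0 0 0 2;-1 0.005 -0.297 0 0 0 2;-1 0.005 -0.297 0 0 0 2;-1 0.005 -0.297 0 0 0 2;-1 0.005 -0.297 0 0 0 2"}}

```text
clock: 6.17
eef_pos: [491.9, 65.4, 49.4]
tool_rot: [3.141, 0.0, -0.019]
force: [-2.3, -2.5, 10.4]
width: -0.1
gripper_force: 5.0
```

Run:
```python
from h import *
grab('wrist','w3');s=read_state();print(s['eef_pos'],s['force'],s['tool_rot'])
i=cv2.imread('pics/w3.png'); cv2.imwrite('pics/w3c.png',cv2.resize(i,(798,598)))
```

```text
[491.87812145  66.29902105  49.41619089] [-2.88236306 -1.6553746  10.0093491 ] [ 3.14109496e+00  2.40933260e-04 -1.99641495e-02]
```

View pics/w3c.png

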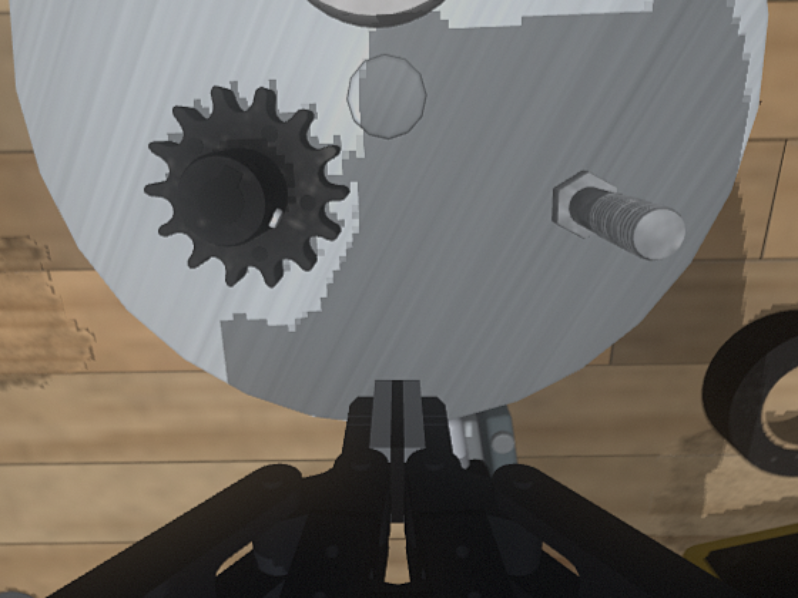

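```bash
cat > pl.py <<'E'
from h import *
def meas(f,cap,bolt,zc=51.5,zb=48,s=1.425):
    a=ray(f,cap[0]/s,cap[1]/s,zc);b=ray(f,bolt[0]/s,bolt[1]/s,zb);d=b-a
    print(f,'cap',a,'bolt ang',np.degrees(np.arctan2(d[1],d[0]))%360,np.hypot(*d[:2]))
E
python3 - <<'E'
from pl import *
meas('w2',(396,98),(579,212)); meas('w3',(387,96),(578,210))
E
```

```text
w2 cap [581.41020151  67.23138662  51.5       ] bolt ang 254.93389932309248 61.601416561857036
w3 cap [581.56564278  67.16661356  51.5       ] bolt ang 239.7747509895584 59.70495137078623
```

Emit:
{"op": "move_arm", "data": {"targets": "-1 0.02 -0.3 0 0 0 2;-1 0.02 -0.3 0 0 0 2;-1 0.02 -0.3 0 0 0 2;-1 0.02 -0.3 0 0 0 2;-1 0.02 -0.3 0 0 0 2"}}

```text
clock: 6.63
eef_pos: [493.3, 80.5, 49.3]
tool_rot: [3.14, 0.002, -0.193]
force: [-4.5, -2.0, 11.1]
width: -0.3
gripper_force: 5.3
```

Emit:
{"op": "move_arm", "data": {"targets": "-1 0.015 -0.3 0 0 0 2;-1 0.015 -0.3 0 0 0 2;-1 0.015 -0.3 0 0 0 2;-1 0.015 -0.3 0 0 0 2;-1 0.015 -0.3 0 0 0 2"}}

```text
clock: 7.05
eef_pos: [497.3, 95.1, 49.2]
tool_rot: [3.14, 0.003, -0.368]
force: [-3.6, -1.2, 10.9]
width: -0.0
gripper_force: 5.5
```

Emit:
{"op": "move_arm", "data": {"targets": "-1 0.02 -0.3 0 0 0 2;-1 0.02 -0.3 0 0 0 2;-1 0.02 -0.3 0 0 0 2;-1 0.02 -0.3 0 0 0 2;-1 0.02 -0.3 0 0 0 2"}}

```text
clock: 7.47
eef_pos: [503.8, 109.0, 49.2]
tool_rot: [3.14, 0.004, -0.541]
force: [-6.7, -0.4, 12.0]
width: -0.1
gripper_force: 5.6
```

Emit:
{"op": "move_arm", "data": {"targets": "-1 0.02 -0.3 0 0 0 2;-1 0.02 -0.3 0 0 0 2;-1 0.02 -0.3 0 0 0 2;-1 0.02 -0.3 0 0 0 2;-1 0.01 -0.15 0 0 0 1"}}

```text
clock: 7.88
eef_pos: [511.9, 120.7, 49.1]
tool_rot: [3.139, 0.005, -0.697]
force: [-5.1, 1.0, 11.7]
width: -0.0
gripper_force: 5.7
```

Run:
```python
from h import *
grab('wrist','w4');s=read_state();print(s['eef_pos'],s['force'],s['tool_rot'])
i=cv2.imread('pics/w4.png'); cv2.imwrite('pics/w4c.png',cv2.resize(i,(798,598)))
```

```text
[512.10081495 120.93806305  49.09020252] [-6.03602515  2.19398873 11.27640363] [ 3.13968647  0.00497003 -0.69741572]
```

View pics/w4c.png

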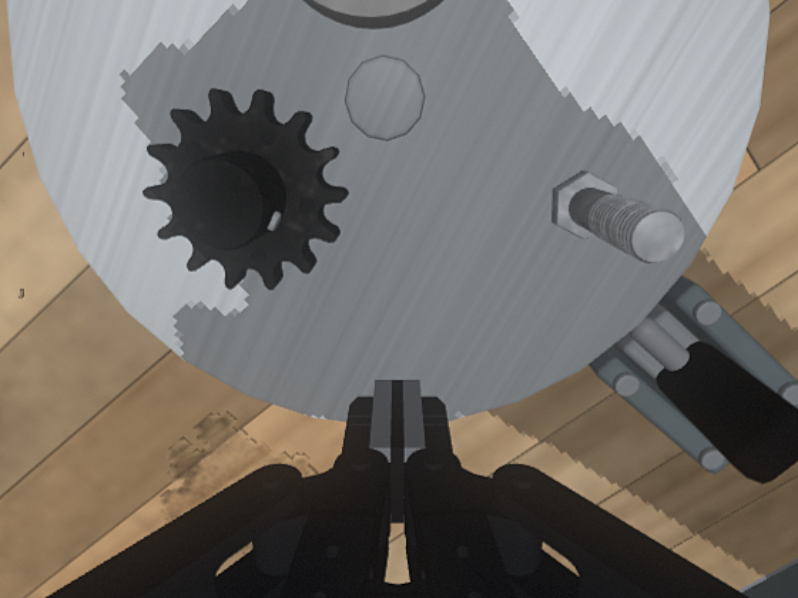

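Run:
```python
from pl import *
f='w4';meas(f,(385,97),(578,210),zb=49)
R=lambda u,v,z:ray(f,u/1.425,v/1.425,z)
a=R(385,97,51.5)
p,q,r=R(708,313,41),R(627,384,41),R(711,460,41)
m=(p+q)/2;d=m-a;print(p,q,r,'heading',np.degrees(np.arctan2(d[1],d[0]))%360,np.hypot(*d[:2]))
d=r-q;print('cheek',np.degrees(np.arctan2(d[1],d[0]))%360);d=p-q;print('perp',np.degrees(np.arctan2(d[1],d[0]))%360+-90)
for u,v in((580,207),(576,213)): meas(f,(385,97),(u,v),zb=49)
```

```text
w4 cap [582.41813222  66.8852592   51.5       ] bolt ang 201.3186530844205 59.37880254681815
[472.1601825   31.03197475  41.        ] [467.1036461   63.03097242  41.        ] [423.78250379  56.5538388   41.        ] heading 189.9835101464552 114.52032027586088
cheek 188.50355182027118
perp 188.9797246715491
w4 cap [582.41813222  66.8852592   51.5       ] bolt ang 202.21407291994518 59.388966274053764
w4 cap [582.41813222  66.8852592   51.5       ] bolt ang 200.41977076554213 59.3831879078972
```

Emit:
{"op": "move_arm", "data": {"targets": "-1 0.02 -0.3 -0.01 0 0 2;-1 0.02 -0.3 0 0 0 2;-1 0.02 -0.3 0 0 0 2;-1 0.02 -0.3 -0.01 0 0 2;-1 0.02 -0.3 0 0 0 2"}}

```text
clock: 8.35
eef_pos: [522.5, 131.3, 49.2]
tool_rot: [3.138, 0.006, -0.872]
force: [-7.4, 3.2, 10.8]
width: -0.1
gripper_force: 5.4
```

Emit:
{"op": "move_arm", "data": {"targets": "-1 0.01 -0.15 0 0 0 1;-1 0.01 -0.15 0 0 0 1;-1 0 0 0 0 0 0;-1 0 0 0 0 0 0"}}

```text
clock: 8.68
eef_pos: [525.2, 133.6, 49.2]
tool_rot: [3.139, 0.006, -0.905]
force: [-6.1, 4.0, 11.1]
width: -0.3
gripper_force: 5.3
```

Run:
```python
from h import *
grab('wrist','w5');s=read_state();print(s['eef_pos'],s['force'],s['tool_rot'])
i=cv2.imread('pics/w5.png'); cv2.imwrite('pics/w5c.png',cv2.resize(i,(798,598)))
```

```text
[525.19222715 133.57087632  49.2221144 ] [-5.86090185  3.98619066 10.79602246] [ 3.13898797  0.00594293 -0.90476005]
```

View pics/w5c.png

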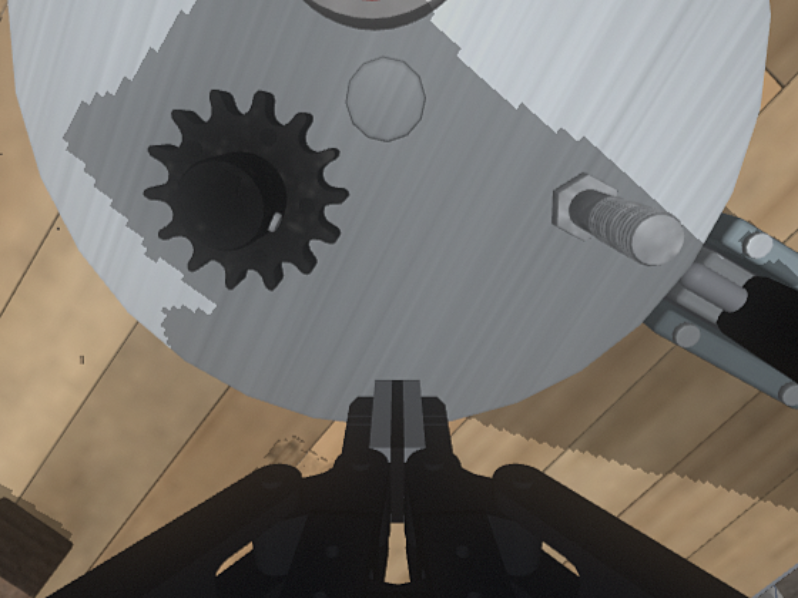

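Run:
```python
from pl import *
f='w5';meas(f,(386,98),(579,211),zb=49)
R=lambda u,v,z:ray(f,u/1.425,v/1.425,z)
a=R(386,98,51.5)
A=lambda d:np.degrees(np.arctan2(d[1],d[0]))%360
p,q,r=R(759,245,41),R(687,335,41),R(793,395,41)
d=(p+q)/2-a;print(p,q,'heading',A(d),np.hypot(*d[:2]));print('perp',A(p-q)-90,'cheek',A(r-q))
# bolt tip at 95 height
for z in(94,97): t=R(657,238,z);print('tip',A(t-a),np.hypot(*(t-a)[:2]))
g=R(248,188,62);print('gear teeth-top',A(g-a),np.hypot(*(g-a)[:2]))
```

```text
w5 cap [582.59379545  66.59200799  51.5       ] bolt ang 189.4345801467716 59.48936242103974
[472.2604543   30.72822242  41.        ] [467.02428747  63.07203914  41.        ] heading 189.8895133609951 114.65511039153023
perp 189.19587716827965 cheek 189.2405585338135
tip 191.68515158802066 57.8732294615434
tip 191.6188718440394 56.208644465506055
gear teeth-top 69.92851311496753 39.36569485082547
```

Emit:
{"op": "move_arm", "data": {"targets": "-1 0 0 -0.1 0 0 0;-1 0 0 -0.2 0 0 0;-1 0 0 -0.5 0 0 0;-1 0 0 -1 0 0 0;-1 0 0 -2 0 0 0"}}

```text
clock: 9.15
eef_pos: [527.4, 130.6, 86.4]
tool_rot: [3.139, 0.001, -0.907]
force: [-0.5, 0.8, -0.5]
width: 0.1
gripper_force: 0.0
```

Emit:
{"op": "move_arm", "data": {"targets": "-1 0 0 -2 0 0 0;-1 0 0 -2 0 0 0;-1 0 0 -1 0 0 0;-1 0 0 0 0 0 0;-1 0 0 0 0 0 0"}}

```text
clock: 9.57
eef_pos: [528.5, 131.3, 137.3]
tool_rot: [-3.14, -0.001, -0.907]
force: [0.0, -0.5, 0.0]
width: -0.2
gripper_force: 0.0
```

Emit:
{"op": "move_arm", "data": {"targets": "-1 0 0 0 0 0 -7;-1 0 0 0 0 0 -7;-1 0 0 0 0 0 -7;-1 0 0 0 0 0 -7;-1 0 0 0 0 0 -7"}}

```text
clock: 9.98
eef_pos: [527.3, 131.0, 135.6]
tool_rot: [3.14, 0.002, -0.29]
force: [0.2, -0.8, 0.5]
width: -0.1
gripper_force: 0.0
```

Emit:
{"op": "move_arm", "data": {"targets": "-1 0 0 0 0 0 -7;-1 0 0 0 0 0 -7;-1 0 0 0 0 0 -7;-1 0 0 0 0 0 -5.3;-1 0 0 0 0 0 0"}}

```text
clock: 10.4
eef_pos: [527.3, 130.9, 135.7]
tool_rot: [-3.141, 0.002, 0.165]
force: [-0.8, 0.8, -1.0]
width: -0.1
gripper_force: 0.0
```

Emit:
{"op": "move_arm", "data": {"targets": "-1 -3.2 1.8 0 0 0 0;-1 -3.2 1.8 0 0 0 0;-1 -3.2 1.8 0 0 0 0;-1 -2.2 1.3 0 0 0 0;-1 -0.9 0.6 0 0 0 0"}}

```text
clock: 10.82
eef_pos: [410.0, 36.0, 136.3]
tool_rot: [3.141, 0.006, 0.158]
force: [-0.3, 0.9, 0.6]
width: -0.1
gripper_force: 0.0
```

Emit:
{"op": "move_arm", "data": {"targets": "-1 0 0 0 0 0 0;-1 0 0 0 0 0 0;-1 0 0 0 0 0 0"}}

```text
clock: 11.07
eef_pos: [416.8, 39.6, 136.9]
tool_rot: [-3.141, -0.002, 0.164]
force: [0.3, 0.8, 0.1]
width: -0.2
gripper_force: 0.0
```

Run:
```python
from h import *
grab('top','t5');grab('wrist','w6');s=read_state();print(s['eef_pos'],s['force'],s['tool_rot'])
a=cv2.imread('pics/t5.png')[115:245,245:345]; b=cv2.imread('pics/w6.png')
o=np.zeros((420,800,3),np.uint8);a=cv2.resize(a,(323,420),interpolation=cv2.INTER_CUBIC);o[:,:323]=a
o[:357,324:]=cv2.resize(b,(476,357));cv2.imwrite('pics/m.png',o)
```

```text
[416.37867967  39.65765219 136.91072887] [ 0.03256156 -0.71243766 -0.53022023] [-3.14129437e+00 -1.62224692e-03  1.64384188e-01]
```

View pics/m.png

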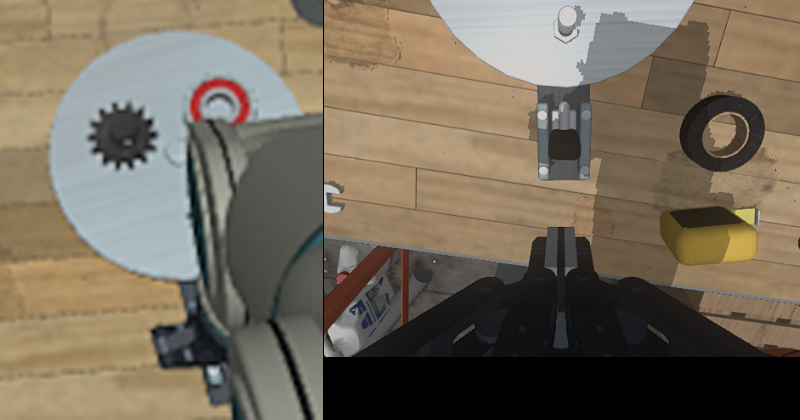

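Run:
```python
from pl import *
A=lambda d:np.degrees(np.arctan2(d[1],d[0]))%360
R=lambda u,v,z:ray('w6',(u-324)/.85,v/.85,z)
n=(R(543,115,41)+R(586,115,41))/2;f=(R(544,170,41)+R(585,170,41))/2;b=R(567,32,50);k=R(564,134,77)
print('line',A(f-n),'n',n,'f',f,'bolt',b,'knob',k)
d=n-b;print('bolt->near',A(d),np.hypot(*d[:2]), 'bolt perp off',np.cross((f-n)[:2],(b-n)[:2])/np.hypot(*(f-n)[:2]))
g=ray('t5',245+123/3.23,115+135/3.23,68);d=g-[577.6,64.5,0];print('gear',A(d),np.hypot(*d[:2]),'-> bolt',A(d)+120.3)
print(proj('w6',[[416.4,39.7,136.9]])*.85+[324,0])
```

```text
line 189.65706852453434 n [469.10166598  46.35735683  41.        ] f [426.32258226  39.07798066  41.        ] bolt [524.5986714   54.21787324  50.        ] knob [461.6192584   45.85696408  77.        ]
bolt->near 188.06166794031046 56.050917288603806 bolt perp off 1.5605357273760507
gear 71.33552499708712 41.576308673481826 -> bolt 191.63552499708712
[[562.34575317 243.35235685]]<stdin>:6: DeprecationWarning: Arrays of 2-dimensional vectors are deprecated. Use arrays of 3-dimensional vectors instead. (deprecated in NumPy 2.0)
```

Emit:
{"op": "move_arm", "data": {"targets": "-1 -0.1 0.2 1 0 0 0;-1 0 0 2 0 0 0;-1 0 0 2 0 0 0;-1 0 0 1.5 0 0 0;-1 0 0 0.8 0 0 0"}}

```text
clock: 11.58
eef_pos: [414.6, 37.0, 63.4]
tool_rot: [-3.141, 0.004, 0.164]
force: [1.6, -0.0, -0.2]
width: 0.1
gripper_force: 0.0
```

Emit:
{"op": "move_arm", "data": {"targets": "-1 0 0 0.5 0 0 0;-1 0 0 0.2 0 0 0;-1 0 0 0 0 0 0;-1 0 0 0 0 0 0"}}

```text
clock: 11.92
eef_pos: [414.6, 37.2, 59.5]
tool_rot: [-3.141, 0.005, 0.164]
force: [-0.7, -0.5, 0.0]
width: -0.0
gripper_force: 0.0
```

Step 1 should now be met, since nothing has touched the stand for about 3 s. Next I'll push along tool +x.

Emit:
{"op": "move_arm", "data": {"targets": "-1 0.2 0 0 0 0 0;-1 0.2 0 0 0 0 0;-1 0.2 0 0 0 0 0;-1 0.2 0 0 0 0 0;-1 0.2 0 0 0 0 0"}}

```text
clock: 12.33
eef_pos: [424.3, 38.1, 59.9]
tool_rot: [-3.141, 0.004, 0.163]
force: [0.2, -0.3, -0.4]
width: -0.3
gripper_force: 0.0
```

Emit:
{"op": "move_arm", "data": {"targets": "-1 0.15 0 0 0 0 0;-1 0.15 0 0 0 0 0;-1 0.15 0 0 0 0 0;-1 0.15 0 0 0 0 0;-1 0.1 0 0 0 0 0"}}

```text
clock: 12.75
eef_pos: [430.9, 39.2, 59.7]
tool_rot: [-3.141, 0.005, 0.163]
force: [-0.5, -0.5, -0.2]
width: -0.0
gripper_force: 0.0
```

Emit:
{"op": "move_arm", "data": {"targets": "-1 0.15 0 0 0 0 0;-1 0.15 0 0 0 0 0;-1 0.15 0 0 0 0 0;-1 0.15 0 0 0 0 0"}}

```text
clock: 13.08
eef_pos: [435.7, 40.1, 59.6]
tool_rot: [-3.14, 0.007, 0.163]
force: [-2.2, 0.0, 2.7]
width: 0.1
gripper_force: 1.4
```

Emit:
{"op": "move_arm", "data": {"targets": "-1 0.15 0 0 0 0 0;-1 0.15 0 0 0 0 0;-1 0.15 0 0 0 0 0;-1 0.15 0 0 0 0 0"}}

```text
clock: 13.42
eef_pos: [442.5, 41.2, 59.6]
tool_rot: [-3.141, 0.005, 0.163]
force: [-2.9, -0.6, 1.4]
width: 0.2
gripper_force: 1.4
```

Emit:
{"op": "move_arm", "data": {"targets": "-1 0.15 0 0 0 0 0;-1 0.15 0 0 0 0 0;-1 0.15 0 0 0 0 0"}}

```text
clock: 13.67
eef_pos: [447.1, 42.0, 59.6]
tool_rot: [-3.141, 0.005, 0.163]
force: [-2.3, 0.3, 0.8]
width: 0.1
gripper_force: 1.4
```

Emit:
{"op": "move_arm", "data": {"targets": "-1 0.1 0 0 0 0 0;-1 0.1 0 0 0 0 0;-1 0.1 0 0 0 0 0"}}

```text
clock: 13.92
eef_pos: [450.0, 42.5, 59.6]
tool_rot: [-3.141, 0.005, 0.163]
force: [-2.7, 0.6, 1.5]
width: -0.4
gripper_force: 1.3
```

Emit:
{"op": "move_arm", "data": {"targets": "-1 0.1 0 0 0 0 0;-1 0.1 0 0 0 0 0;-1 0.1 0 0 0 0 0"}}

```text
clock: 14.17
eef_pos: [453.0, 43.0, 59.6]
tool_rot: [-3.141, 0.005, 0.163]
force: [-3.1, 0.6, 0.6]
width: -0.0
gripper_force: 1.5
```

Emit:
{"op": "move_arm", "data": {"targets": "-1 0.1 0 0 0 0 0;-1 0.1 0 0 0 0 0"}}

```text
clock: 14.33
eef_pos: [454.2, 43.2, 59.6]
tool_rot: [-3.14, 0.006, 0.163]
force: [-5.7, -0.7, 3.2]
width: 0.2
gripper_force: 2.4
```

Emit:
{"op": "move_arm", "data": {"targets": "-1 0.1 0 0 0 0 0;-1 0.05 0 0 0 0 0"}}

```text
clock: 14.5
eef_pos: [454.7, 43.3, 59.5]
tool_rot: [-3.14, 0.008, 0.163]
force: [-7.3, -0.7, 6.0]
width: -0.2
gripper_force: 3.6
```

Emit:
{"op": "move_arm", "data": {"targets": "-1 0.1 0 0 0 0 0;-1 0.05 0 0 0 0 0"}}

```text
clock: 14.67
eef_pos: [454.7, 43.3, 59.4]
tool_rot: [-3.14, 0.011, 0.163]
force: [-9.2, -0.9, 7.6]
width: -0.2
gripper_force: 4.8
```

Emit:
{"op": "move_arm", "data": {"targets": "-1 0.05 0 -0.1 0 0 0;-1 0.05 0 -0.05 0 0 0;-1 0 0 0 0 0 0"}}

```text
clock: 14.92
eef_pos: [454.7, 43.3, 60.0]
tool_rot: [-3.14, 0.013, 0.163]
force: [-8.4, -2.0, -3.2]
width: 0.0
gripper_force: 4.1
```

Emit:
{"op": "move_arm", "data": {"targets": "-1 0.05 0 -0.05 0 0 0;-1 0.05 0 0 0 0 0;-1 0 0 0 0 0 0"}}

```text
clock: 15.17
eef_pos: [454.7, 43.3, 60.3]
tool_rot: [-3.14, 0.015, 0.163]
force: [-9.5, -1.0, -3.9]
width: 0.2
gripper_force: 4.7
```

Run:
```python
from h import *
grab('wrist','w7')
i=cv2.imread('pics/w7.png');g=cv2.cvtColor(i,6)
# detect cap circle etc. numerically
c=cv2.HoughCircles(g[:150],cv2.HOUGH_GRADIENT,1,10,param1=60,param2=18,minRadius=3,maxRadius=40);print(None if c is None else c[0][:8])
k=[[p[0]]for p in[]];print(proj('w7',[[455+11,45,60],[580.5,66,51]]))
```

```text
[[281.5 128.5  16.6]
 [273.5 121.5  26.6]
 [279.5 113.5  19.1]
 [  9.5 120.5  17.6]]
[[280.9973869  262.39865839]
 [275.49674624 -49.33391617]]
```

Emit:
{"op": "move_arm", "data": {"targets": "-1 0.07 0 0 0 0 0;-1 0.07 0 0 0 0 0;-1 0 0 0 0 0 0"}}

```text
clock: 15.47
eef_pos: [454.7, 43.4, 60.3]
tool_rot: [-3.139, 0.017, 0.162]
force: [-11.6, -2.9, -1.2]
width: -0.1
gripper_force: 5.9
```

Emit:
{"op": "move_arm", "data": {"targets": "-1 0.07 0 0 0 0 0;-1 0.07 0 0 0 0 0;-1 0 0 0 0 0 0"}}

```text
clock: 15.72
eef_pos: [454.7, 43.4, 60.2]
tool_rot: [-3.139, 0.02, 0.162]
force: [-14.0, -2.7, 1.6]
width: 0.1
gripper_force: 7.1
```

Emit:
{"op": "move_arm", "data": {"targets": "-1 0.07 0 0 0 0 0;-1 0.05 0 0 0 0 0;-1 0 0 0 0 0 0"}}

```text
clock: 15.97
eef_pos: [454.7, 43.4, 60.2]
tool_rot: [-3.138, 0.022, 0.162]
force: [-15.7, -3.9, 4.4]
width: -0.1
gripper_force: 8.2
```

Emit:
{"op": "move_arm", "data": {"targets": "-1 -0.3 0 0 0 0 0;-1 -0.5 0 0 0 0 0;-1 -1 0 0 0 0 0;-1 -1.2 0 0 0 0 0;-1 -0.5 0 0 0 0 0"}}

```text
clock: 16.38
eef_pos: [429.7, 38.7, 62.0]
tool_rot: [-3.141, 0.003, 0.163]
force: [0.4, -0.2, -0.7]
width: 0.0
gripper_force: 0.0
```

Emit:
{"op": "move_arm", "data": {"targets": "-1 0 0 -1 0 0 0;-1 0 0 -2 0 0 0;-1 0 0 -2 0 0 0;-1 0 0 -2 0 0 0;-1 0 0 -0.5 0 0 0"}}

```text
clock: 16.8
eef_pos: [432.9, 39.0, 139.3]
tool_rot: [-3.142, -0.003, 0.163]
force: [0.3, -1.3, 0.6]
width: 0.0
gripper_force: 0.0
```

Emit:
{"op": "move_arm", "data": {"targets": "-1 0.1 0 0 0 0 0;-1 0 0 0 0 0 0;-1 0 0 0 0 0 0;-1 0 0 0 0 0 0"}}

```text
clock: 17.13
eef_pos: [430.2, 39.1, 135.9]
tool_rot: [-3.141, 0.006, 0.163]
force: [-0.9, 0.6, 0.3]
width: -0.6
gripper_force: 0.0
```

Run:
```python
from h import *
grab('wrist','w8');s=read_state();print(s['eef_pos'],s['tool_rot'],s['force'])
def dark(f,z):
    i=cv2.imread('pics/'+f+'.png'); u,v=proj(f,[[455,44.5,77]])[0]; print(f,'knob proj 455',u,v)
    m=(i.max(2)<45).astype(np.uint8); m[235:]=0
    n,l,st,c=cv2.connectedComponentsWithStats(m)
    for k in range(1,n):
        if st[k,4]>60: x,y,w,h,a=st[k]; print(st[k],'top edge@77',ray(f,x+w/2,y,77),'bottom edge@45',ray(f,x+w/2,y+h,45),'bot@77',ray(f,x+w/2,y+h,77))
dark('w6',0);dark('w8',0)
```

```text
[430.15315915  38.99475698 135.91691747] [-3.14089802  0.00636174  0.16284875] [0.60794575 0.96199278 0.5200689 ]
w6 knob proj 455 282.76503166731055 169.59632890579817
[ 419  112   98   89 3114] top edge@77 [502.00104029 -47.61893337  77.        ] bottom edge@45 [447.0788081  -82.60784922  45.        ] bot@77 [454.28434172 -63.92730689  77.        ]
[266 152  36  36 738] top edge@77 [464.8652692   45.48629575  77.        ] bottom edge@45 [435.84434521  40.03950583  45.        ] bot@77 [444.58004345  42.01514237  77.        ]
w8 knob proj 455 277.6978616464738 192.13908290436297
[ 414  129   97   75 1906] top edge@77 [505.97769264 -47.57150272  77.        ] bottom edge@45 [457.38761614 -79.74318032  45.        ] bot@77 [465.25497763 -61.39520336  77.        ]
[259 136  38  35 628] top edge@77 [486.21217695  49.46096821  77.        ] bottom edge@45 [459.58152496  45.110976    45.        ] bot@77 [467.1478049   46.32456546  77.        ]
```

```bash
python3 -c "
from h import *
print(order.finish_job())"
```

```text
the job is handed in; nothing more can be done
None
```

I turned the plate by its bare rim until the bolt faced the lock, pushed the knob to a firm stop, backed the arm clear and handed the job in. The camera put the plate within about 0.03 rad before locking and the knob travel at about 24 mm or more, and the highest push I read was about 17 N. The hand-in returned no verdict.

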